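Clock a rotatable feedthrough by its keyed cap

TASK

The hexagonal cap with the nose is sitting high on the feedthrough because its slots are not over the keys hidden underneath: leaving it on its spindle, turn it under light pressure until it drops fully home. Then keep turning cap and spindle together, taking a fresh grip as needed, until the nose points straight at the pointed index tab on the flange rim, and leave it there, still fully home. Leave the other things on the bench where they are.

Things in the scene. Friction and masses are not known exactly. Their poses are not given: they have to be found in the camera images.
- flange: Round steel feedthrough on a round stand, fixed to the bench, 150 mm in diameter, its top face 40 mm above the bench, bolt heads 4 mm high around the rim. Origin: on its vertical axis at bench height.
- spindle (a point): Point on the axis 52 mm above the bench: centre of the top of the spindle's disc (56 mm across), hidden under the cap. On the disc stand three radial keys, 7 mm wide, 7 mm high, 120 degrees apart, their angle not reported, and a centre post 23 mm across, 21 mm high. Does not turn with the spindle.
- spindle_top (a point): Top of the spindle's post, on the axis, 73 mm above the bench. The spindle turns about the vertical axis either way, without end stop, stiffly (0.25 N m), and stays where left. Pressed with less than about 8 N the cap slides round over the keys; pressed much harder it may drag the spindle along before the keys are in.
- cap: Loose aluminium cap, about 0.25 kg, on the post. Origin: on its axis, at the underside that rides on the keys (59 mm above the bench) or, fully home, rests on the disc (52 mm). z up, x towards the nose. Three slots underneath, 11 mm wide, 120 degrees apart, one under the nose: any of the three ways round fits. Starts 20 to 100 degrees from the next fit, either sense. Grip width 40 mm.
- nose_tip (a point): Tip of the cap's nose, a bar 8 mm wide and 10 mm high with a thin dark line that stands out from the skirt on one side; the point is at the upper outer end, 55 mm from the cap's axis, 22 mm above the cap's origin.
- cap_top (a point): Centre of the top face of the cap's hexagonal grip, 56 mm above the cap's origin. Hexagon: 40 mm across flats, 46 mm across corners, from 22 to 56 mm above the origin, one pair of flats square to the cap's x axis, the others every 60 degrees. Below it a round skirt 68 mm across, from 10 mm below to 22 mm above the origin.
- mark: Dark steel index tab with a pointed inner end, fixed on the flange rim, 14 mm high (top 54 mm above the bench), from 58 to 86 mm from the axis. Origin: on the flange's axis at the flange's top face, 40 mm above the bench; its x axis points from the axis through the tab.
- mark_point (a point): The tab's pointed inner tip, 58 mm from the flange's axis, 54 mm above the bench.
- spare_cap: Bystander: a like cap without a nose, 68 mm across, 66 mm high, standing on the bench. Origin on its axis, 10 mm above the bench.
- multimeter: Bystander: grey multimeter lying flat, 180 x 85 x 46 mm. Origin under its centre.
- screwdriver: Bystander: screwdriver lying on the bench, 180 mm long. Origin under its middle.
- yellow_carton: Bystander: small yellow carton 70 x 110 x 45 mm. Origin under its centre.
- tape_dispenser: Bystander: black tape dispenser 190 x 70 x 90 mm. Origin under its centre.
- parts_box: Bystander: clear divided parts box 130 x 170 x 50 mm. Origin under its centre.
Things that resemble listed ones, but are neither listed nor needed, are in the scene too. What is shaped like the cap but pink is not meant. What is shaped like the flange but red or yellow is not meant.

How it is judged (in metres and radians):
On the way:
1. the cap has dropped fully home over the keys (z of cap in the frame of flange below 0.0545 m and horizontal distance between cap and flange below 0.004 m and angle between cap's own z axis and vertical below 0.05 rad), for 0.2 s.
At the end, for the whole second after the job is handed in: the cap is released and at rest, fully home (origin under 54.5 mm above the bench, within 4 mm of the flange's axis, tilted less than 0.05 rad), and the tip of its nose is on the index tab's side and within 4 mm (about 4 degrees) of the line from the axis through the tab (all of step 1 and y of nose_tip in the frame of mark between -0.004 and 0.004 m and x of nose_tip in the frame of mark above 0.035 m and linear speed of cap below 0.01 m/s and angular speed of cap below 0.05 rad/s); the robot touches nothing.
It fails at once if another loose thing on the bench is knocked more than 40 mm out of its place (distance of any of spare_cap, multimeter, screwdriver, yellow_carton, tape_dispenser, parts_box from where it was at the start of the episode above 0.04 m).
It fails at once if the cap is pulled off its spindle (raised more than 30 mm above its home height) (z of cap in the frame of flange above 0.082 m).
It also fails if it takes over 61 s, if anything falls off the work surface, if the arm or the gripper's body presses on something with over 40 N, if the wrist force passes 120 N, or if a joint passes its speed limit or range.

ROBOT

A 6-joint arm with a two-finger parallel gripper is mounted at the origin on the work surface. World frame = base frame: x ahead of the robot, y to its left, z up, the work surface at z = 0. Lengths are in m, angles in degrees, forces in N, time in s.
With the tool pointing down it reaches from about 0.25 to 0.725 m from the base axis. Payload 9.7 kg.
Tool frame: the origin (TCP) lies midway between the tips of the shut fingers; the grasp point (between the pads) lies 19 mm behind it; z points along the fingers, y is the direction in which the jaws open and shut (so a half turn about z gives the same grasp; the last joint's range is limited). The gripper opens to 85 mm and grips with 20 to 120 N. Pads are 22 mm wide; open, the fingers measure 114 mm over their backs; the gripper's body (76 mm by 85 mm) begins 54 mm behind the grasp point. The pads swing forward as they close: fully open they stand 13 mm farther back than shut.
Start: joints at [-71.562, 4.979, 10.078, 95.1, 0, 90], TCP at [0.174, -0.522, 0.231] pointing down, gripper open.
Joint ranges: [-179.16, 179.16], [-48.56, 103.87], [-65.8, 70.77], [-126.05, 130.52], [-82.76, 87.17], [-180, 180]. Speed limits (degrees/s): [127.2, 127.2, 147.25, 180, 180, 180].

INTERFACE

Orientations are given as [roll, pitch, yaw] about the fixed x, y, z axes, in that order (R = Rz(yaw) Ry(pitch) Rx(roll)).
In Python, from workcell import bot, camera, recognise gives the robot as it stands. The module is installed in compiled form; this text tells all that it offers.
- The arm moves only by the tool apply_moves, never from a script. Its argument "targets" is one flat list of numbers, 7 for each row, row after row: the shift along the world's x, y, z in units of 30 mm (1.0 is 30 mm), then the turn, a rotation vector about the world's x, y, z in units of 6 degrees (1.0 is 6 degrees), then the opening, from 0 (shut) to 1 (fully open). A call has 1 to 5 rows; each row is the pose to reach, as a shift and turn from the pose commanded when the call began; what a row does not reach only later rows make up. A row lasts 1/10 s, in which the tool goes at most 50 mm and 8.59 degrees, less where a joint would pass 70% of its speed; a pose out of reach is approached as far as the arm can. A call with a gripper value outside its range is refused whole. The fingers move at their own pace and stop on an object; "newtons" is the grip in N (left out, the last holds). Time passes only in rows, so rows that repeat a pose let the fingers close. It gives the time, the measured TCP pose, the force and the opening at its end, in the units of the state.
- bot.get_obs(): the state, without advancing time (a new reading comes with each control period).
- camera(name): name is "scene" or "side" or "wrist"; returns a dict with "img" (384x512x3 uint8, red, green, blue), "intrinsics" (3x3 intrinsics, pixels), "origin" and "rotation" of the camera in the world. Camera axes: x right, y up, looking along -z (the intrinsics and any distortion apply to the point x, -y, -z); pixel columns grow to the right and rows downward; lengths in m; the calibration is good to about 2 mm. A picture is of the moment at which its call begins. There is no depth.
- bot.job_done(): hands the job in, once; it reports no verdict.
Trained networks look in the newest picture that a camera, given by its name, has taken for a name from the list of things; names that differ only in an ending like _2 or _b are one class to them, and where a whole thing is asked for, a point or a joint stands for the part that bears it (a point fixed in the world has none). Each returns a list of dicts, best first, with "conf" (0 to 1); they miss things now and then, are a little off and sometimes report something else, mostly with a low value. They report only what shows in the picture. A call takes as long as a camera call. They do not tell look-alikes from the thing itself.
- recognise(query, camera): "box" ([left, top, right, bottom] in pixels, round what is visible of it).
The state is a dict: "time": time; "q": joint angles; "qd": joint speeds; "joint_efforts": joint torques, N m; "ee_pos": TCP position; "tcp_rot": TCP orientation; "wrist_force": force on the tool from outside, world axes, zero at the start; "torque": the same for the moment, N m; "opening": finger opening in m.
Only numpy, scipy, OpenCV 4.12 (cv2) and the standard library are available. Lean on these libraries where they do the work, as an engineer would, in place of code of your own. Each camera call takes 0.05 s, during which the arm holds its last target.

## Working session

There is one attempt and no reset: what is moved stays moved. The work goes in short steps, Python scripts to look and compute and a tool call to move; the robot and the scene stay as the last step left them, time stands still between calls to the robot, and variables do not carry over. Pictures are saved under pics/ and viewed, and the job is handed in when it is done.

Besides the shell and the picture viewer there is one more tool, called after "Emit:" as name(argument=value, ...) on one line, values as JSON. apply_moves: Moves the arm, as the interface text tells. Its arguments: {"type":"object","properties":{"targets":{"type":"array"},"newtons":{"type":"number"}},"required":["targets"]}

```bash
mkdir -p pics; cat > h.py <<'E'
import numpy as np, cv2, json
from workcell import bot, camera, recognise
def proj(c,P):
    p=(np.asarray(P,float)-c['origin'])@np.asarray(c['rotation']); K=np.asarray(c['intrinsics'])
    v=np.array([p[0],-p[1],-p[2]]); v=K@v; return v[:2]/v[2]
def ray(c,u,v,z):
    K=np.asarray(c['intrinsics']); d=np.linalg.inv(K)@[u,v,1]; d=np.asarray(c['rotation'])@[d[0],-d[1],-d[2]]
    o=np.asarray(c['origin']); return o+d*(z-o[2])/d[2]
def save(c,n,box=None,s=1):
    im=c['img'][:,:,::-1]
    if box: l,t,r,b=box; im=im[t:b,l:r]
    cv2.imwrite('pics/'+n,cv2.resize(im,None,fx=s,fy=s,interpolation=cv2.INTER_CUBIC))
E
python3 - <<'E'
from h import *
for n in ['scene','side','wrist']:
    c=camera(n); save(c,n+'0.png',None,1.5); print(n,c.keys(),np.round(c['origin'],3))
    for q in ['cap','flange','mark','nose_tip','cap_top','mark_point']:
        print(q,[(np.round(d['conf'],2),np.round(d['box']).tolist()) for d in recognise(q,n)][:4])
o=bot.get_obs();print(o)
E
```

```text
scene dict_keys(['img', 'intrinsics', 'origin', 'rotation']) [1.135 0.607 0.682]
cap [(np.float64(0.98), [218.0, 207.0, 243.0, 234.0]), (np.float64(0.66), [254.0, 217.0, 279.0, 250.0]), (np.float64(0.58), [292.0, 203.0, 318.0, 232.0])]
flange [(np.float64(0.96), [399.0, 215.0, 458.0, 253.0]), (np.float64(0.91), [254.0, 156.0, 293.0, 180.0]), (np.float64(0.86), [239.0, 231.0, 292.0, 266.0])]
mark [(np.float64(0.59), [265.0, 254.0, 269.0, 264.0])]
nose_tip [(np.float64(0.73), [220.0, 204.0, 244.0, 232.0]), (np.float64(0.68), [290.0, 203.0, 316.0, 232.0]), (np.float64(0.67), [256.0, 217.0, 280.0, 248.0])]
cap_top [(np.float64(0.93), [220.0, 208.0, 240.0, 234.0]), (np.float64(0.8), [253.0, 218.0, 278.0, 249.0]), (np.float64(0.76), [292.0, 202.0, 312.0, 231.0]), (np.float64(0.29), [241.0, 230.0, 291.0, 264.0])]
mark_point []
side dict_keys(['img', 'intrinsics', 'origin', 'rotation']) [0.067 0.554 0.806]
cap [(np.float64(0.86), [233.0, 181.0, 258.0, 208.0]), (np.float64(0.62), [244.0, 239.0, 275.0, 267.0]), (np.float64(0.56), [191.0, 202.0, 220.0, 231.0]), (np.float64(0.39), [202.0, 152.0,
[... 757 characters left out ...]

mark []
nose_tip []
cap_top []
mark_point []
{'time': 1.05, 'q': array([-7.15618854e+01,  4.97670568e+00,  1.00787449e+01,  9.50967743e+01,
        1.44700217e-05,  9.00002155e+01]), 'qd': array([-0.01331344, -0.07778117,  0.02972231,  0.01621848, -0.0167221 ,
       -0.02886067]), 'joint_efforts': array([ 1.50730892e-03, -5.20107973e+01,  4.64866233e+01,  1.65402649e-03,
        6.70549142e-06, -1.97415102e-05]), 'ee_pos': array([ 0.17395971, -0.52178281,  0.23130997]), 'tcp_rot': array([ 1.79994735e+02, -1.44898239e-05,  1.84378991e+01]), 'wrist_force': array([-0.43279953, -0.24559208,  0.55929774]), 'torque': array([ 0.02011673,  0.04470545, -0.00137138]), 'opening': 0.08546826297112718}
```

View pics/scene0.png

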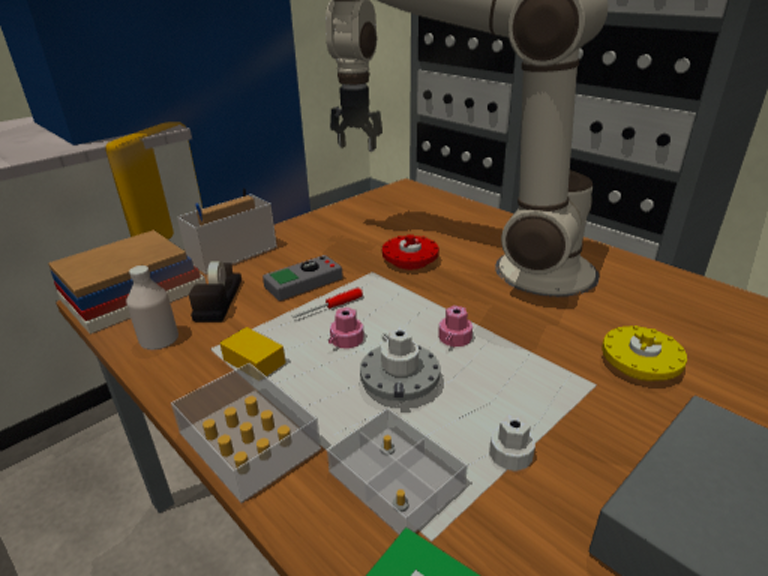

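View pics/side0.png

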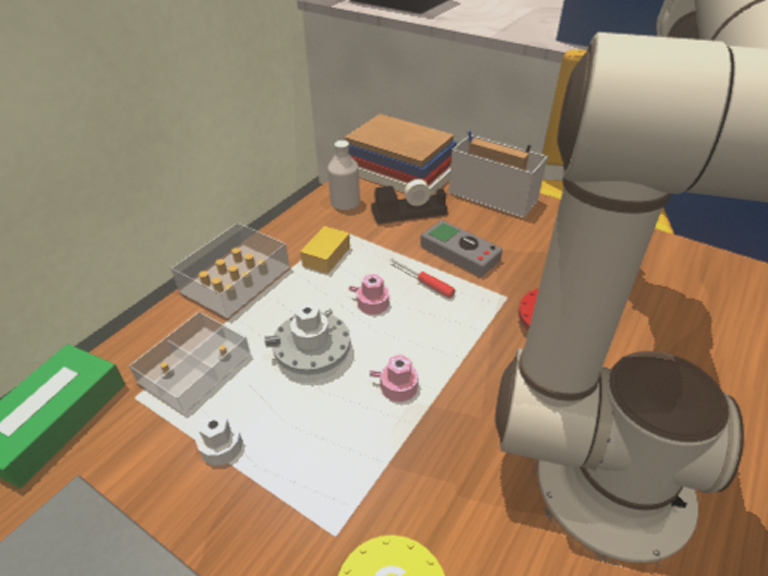

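View pics/wrist0.png

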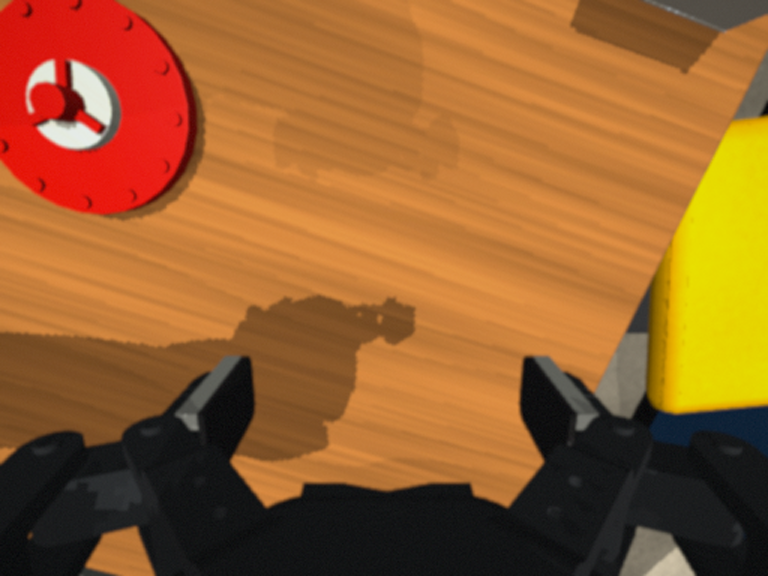

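Candidates in the scene picture at 1.5x:
- Grey cap with nose on the grey flange (400,352): this matches the description.
- Pink caps (346,328) and (455,325): excluded by colour.
- Spare cap without nose (515,445): not the one.
- Red flange (410,252) and yellow flange (645,353): excluded by colour.

I choose the grey one, and check it in a close crop.

```bash
python3 - <<'E'
from h import *
cs=camera('scene'); cd=camera('side')
a=cs['img'][205:280,230:310]; b=cd['img'][190:260,165:245]
a=cv2.resize(a[:70],(400,350),interpolation=cv2.INTER_CUBIC);b=cv2.resize(b,(400,350),interpolation=cv2.INTER_CUBIC)
cv2.imwrite('pics/crop1.png',np.hstack([a,b])[:,:,::-1])
# cap top box centers estimate
for c,uv in ((cs,(267,224)),(cd,(205,208))): print(ray(c,*uv,0.115))
import pickle; pickle.dump((cs,cd),open('c0.pkl','wb'))
print(cs['intrinsics'],cd['intrinsics'])
E
```

```text
Traceback (most recent call last):
  File "h.py", line 8, in ray
    o=np.asarray(c['origin']); return o+d*(z-o[2])/d[2]
                                                   ~^^^
IndexError: invalid index to scalar variable.
```

View pics/crop1.png

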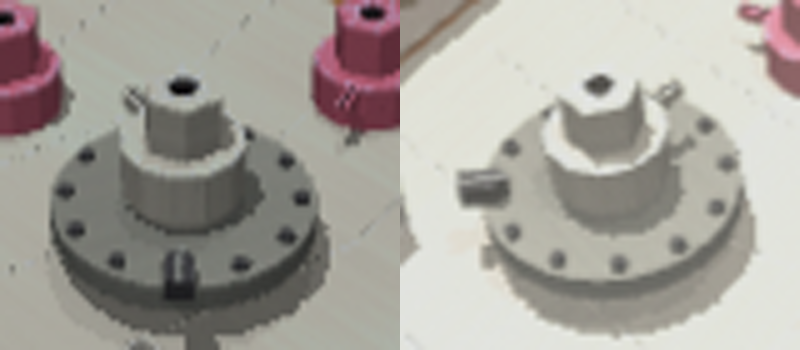

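The crop shows the grey cap with nose pointing to the far side: nose at crop (133,100) left and (668,95) right. The dark tab is at (180,270) left and (483,187) right.

```bash
python3 - <<'E'
from h import *
c=camera('side'); print(c['rotation'],c['origin'],c['intrinsics'])
E
```

```text
[  46.81039259    0.38974474 -146.52537978] [0.06697391 0.5540249  0.80608551] [[361.15657604   0.         254.82444494]
 [  0.         361.15657604 199.25717116]
 [  0.           0.           1.        ]]
```

```bash
cat >> h.py <<'E'
from scipy.spatial.transform import Rotation as Rn
_cam=camera
def camera(n):
    c=_cam(n); c['rotation']=Rn.from_euler('xyz',c['rotation'],degrees=True).as_matrix(); return c
E
python3 - <<'E'
from h import *
cs=camera('scene'); cd=camera('side')
import pickle; pickle.dump((cs,cd),open('c0.pkl','wb'))
f=lambda x,y,x0,y0:(x0+(x+.5)/5-.5,y0+(y+.5)/5-.5)
for c,x0,y0,off,pts in ((cs,230,205,0,dict(top=(183,86,.115),tab=(180,253,.054),tabend=(180,280,.054),nose=(130,93,.081))),(cd,165,190,400,dict(top=(598,84,.115),tab=(505,180,.054),tabout=(460,183,.054),nose=(672,90,.081)))):
    for k,(x,y,z) in pts.items(): print(k,np.round(ray(c,*f(x-off,y,x0,y0),z),4))
print(bot.get_obs()['time'])
E
```

```text
top [0.5743 0.0458 0.115 ]
tab [0.6216 0.0906 0.054 ]
tabend [0.6365 0.1054 0.054 ]
nose [ 0.5667 -0.0043  0.081 ]
top [0.5775 0.0421 0.115 ]
tab [0.6172 0.0862 0.054 ]
tabout [0.637  0.1018 0.054 ]
nose [ 0.5639 -0.0024  0.081 ]
1.3
```

Emit:
apply_moves(targets=[11.9, 17.2, 1, 0, 0, 4.8, 1, 11.9, 17.2, 1, 0, 0, 4.8, 1, 11.9, 17.2, 1, 0, 0, 4.8, 1, 11.9, 17.2, 1, 0, 0, 4.8, 1, 11.9, 17.2, 1, 0, 0, 4.8, 1])

```text
time: 1.8
ee_pos: [0.3166, -0.3147, 0.2435]
tcp_rot: [180.0, -0.0, 47.3]
wrist_force: [0.6, -0.9, -0.0]
opening: 0.0853
```

Remaining to (0.53,-0.005,0.261): (7.1,10.3,0.6).

Emit:
apply_moves(targets=[7.1, 10.3, 0.6, 0, 0, 0, 1, 7.1, 10.3, 0.6, 0, 0, 0, 1, 7.1, 10.3, 0.6, 0, 0, 0, 1, 7.1, 10.3, 0.6, 0, 0, 0, 1, 7.1, 10.3, 0.6, 0, 0, 0, 1])

```text
time: 2.3
ee_pos: [0.4585, -0.1088, 0.2556]
tcp_rot: [180.0, -0.0, 47.2]
wrist_force: [0.9, -1.4, 0.0]
opening: 0.0854
```

Emit:
apply_moves(targets=[2, 2.8, 0.2, 0, 0, 0, 1, 2, 2.8, 0.2, 0, 0, 0, 1, 2, 2.8, 0.2, 0, 0, 0, 1, 2, 2.8, 0.2, 0, 0, 0, 1])

```text
time: 2.7
ee_pos: [0.5181, -0.0258, 0.2608]
tcp_rot: [-180.0, 0.0, 47.4]
wrist_force: [-0.1, -0.5, -0.3]
opening: 0.0858
```

```bash
python3 - <<'E'
from h import *
c=camera('wrist'); save(c,'w1.png',None,1.5)
import pickle; pickle.dump(c,open('w1.pkl','wb'))
for q in ['cap','flange','mark']:
        print(q,[(np.round(d['conf'],2),np.round(d['box'],1).tolist()) for d in recognise(q,'wrist')][:3])
print(c['origin']); o=bot.get_obs(); print(o['ee_pos'],o['tcp_rot'],o['q'],o['time'],o['wrist_force'])
print(proj(c,(.576,.044,.115)),proj(c,(.618,.086,.054)))
E
```

```text
cap [(np.float64(0.75), [134.8, 163.4, 194.8, 230.6]), (np.float64(0.56), [217.7, 53.2, 284.9, 132.6]), (np.float64(0.55), [305.3, 168.9, 363.7, 233.3])]
flange [(np.float64(0.92), [187.0, 17.2, 317.3, 150.1])]
mark [(np.float64(0.87), [252.8, 0.0, 263.9, 32.6])]
[0.56403149 0.02354873 0.40258101]
[ 0.51719569 -0.02793822  0.26149268] [ 1.79979920e+02 -7.40398123e-03  4.71445643e+01] [-3.08809979e+00  1.32106628e+00  9.64253932e+00  9.83013022e+01
 -7.15381147e-03  1.29767336e+02] 2.9 [ 0.2863583  -0.66915087  0.27850237]
[252.27968006  85.26349904] [255.38755031  30.97980207]
```

View pics/w1.png

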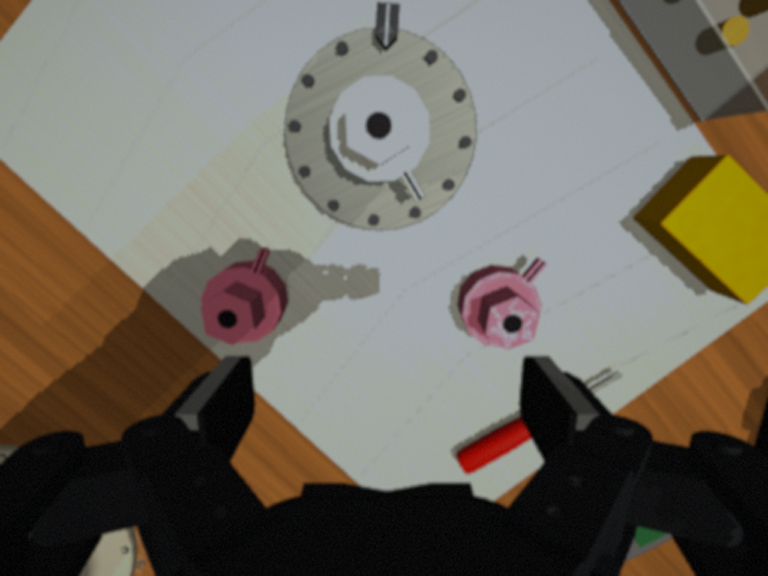

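```bash
python3 - <<'E'
from h import *; import pickle
c=pickle.load(open('w1.pkl','rb')); save(c,'w1c.png',(180,0,330,160),3.75 if 0 else 5)
E
python3 - <<'E'
from h import *; import pickle
c=pickle.load(open('w1.pkl','rb'))
im=c['img'][0:160,180:330,::-1]; im=cv2.resize(im,None,fx=3.75,fy=3.75,interpolation=cv2.INTER_CUBIC); cv2.imwrite('pics/w1d.png',im)
E
```

```text
(no output)
```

View pics/w1d.png

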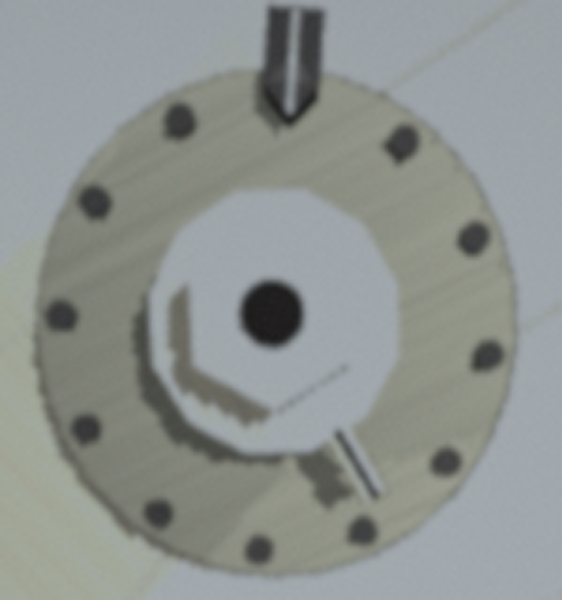

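```bash
python3 - <<'E'
from h import *; import pickle
from scipy.optimize import least_squares
c=pickle.load(open('w1.pkl','rb'))
g=lambda x,y,z: ray(c,180+(x+.5)/3.75-.5,(y+.5)/3.75-.5,z)
B=np.array([g(x,y,.044)[:2] for x,y in [(180,121),(95,203),(61,316),(87,430),(159,514),(260,549),(363,531),(446,462),(487,355),(473,239),(401,144)]])
r=least_squares(lambda p:np.hypot(*(B-p[:2]).T)-p[2],[.576,.044,.065]);print(r.x,r.fun)
fc=r.x[:2]
an=np.degrees(np.unwrap(np.arctan2(*(B-fc).T[::-1]))); print(an)
print('hole',g(271,314,.115))
a,b=g(338,432,.081),g(378,497,.081);print('nose',a,b,np.degrees(np.arctan2(*(b-a)[1::-1])),np.degrees(np.arctan2(*(b[:2]-fc)[::-1])),np.hypot(*(b[:2]-fc)))
a,b=g(290,120,.054),g(296,10,.054);print('tab',a,b,np.degrees(np.arctan2(*(b-a)[1::-1])),np.degrees(np.arctan2(*(a[:2]-fc)[::-1])),np.hypot(*(a[:2]-fc)))
E
```

```text
[0.57666891 0.04535091 0.06522946] [ 1.96497561e-04 -1.09138901e-04  1.78321483e-04 -1.16984937e-04
  8.77239849e-05 -2.61513980e-04  4.23042482e-05  1.94252102e-04
  2.72659810e-06  1.10146958e-04 -3.24335044e-04]
[ 72.27454465 102.38891895 132.36957824 162.69819644 192.68475858
 222.87201643 252.63918328 282.3738937  312.52392214 342.2494348
 372.54976198]
hole [0.57685851 0.0454355  0.115     ]
nose [0.57099179 0.01249509 0.081     ] [ 0.56739981 -0.00850038  0.081     ] -99.70837721007933 -99.76628132758667 0.054643183374959756
tab [0.61881008 0.08440295 0.054     ] [0.63867201 0.10352733 0.054     ] 43.91618515475576 42.82113907468215 0.05745380044558746
```

Emit:
apply_moves(targets=[2, 2.45, -1, 0, 0, 0.52, 1, 2, 2.45, -1, 0, 0, 0.52, 1, 2, 2.45, -1, 0, 0, 0.52, 1, 2, 2.45, -3, 0, 0, 0.52, 1, 2, 2.45, -4, 0, 0, 0.52, 1])

```text
time: 3.4
ee_pos: [0.5778, 0.0456, 0.1403]
tcp_rot: [179.9, -0.1, 50.3]
wrist_force: [0.4, -1.4, -1.4]
opening: 0.0854
```

```bash
python3 - <<'E'
from h import *
c=camera('wrist'); save(c,'w2.png',None,1.5)
o=bot.get_obs(); print(o['ee_pos'],o['tcp_rot'],o['wrist_force'],o['time'],proj(c,(.5768,.0454,.115)))
E
```

```text
[0.57454818 0.04515971 0.1325054 ] [-179.63441301    0.36936487   50.26661067] [ 0.79227303  0.30042407 -6.165388  ] 3.45 [255.75658435 228.24991455]
```

View pics/w2.png

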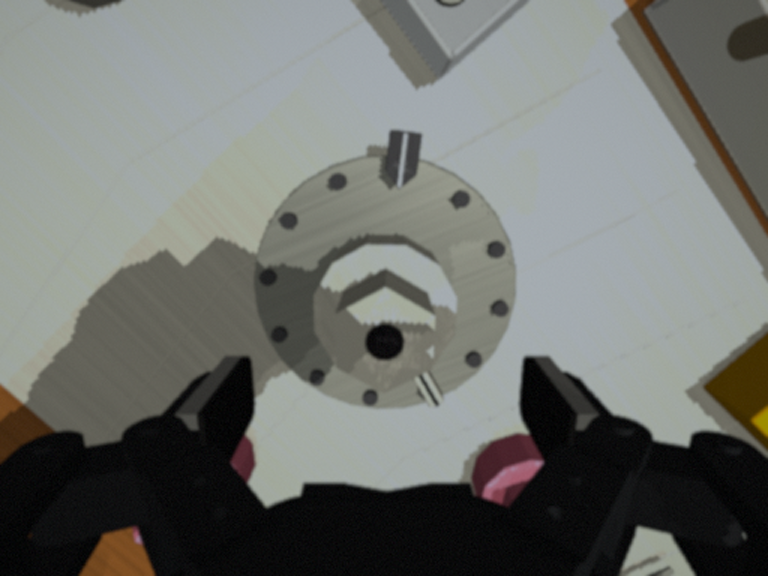

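The picture shows the cap hole at (384,342), which is (256,228) in camera pixels and matches the prediction. The fingers straddle the hexagon, so I descend.

Emit:
apply_moves(targets=[0, 0, -0.8, 0, 0, 0, 1, 0, 0, -1.5, 0, 0, 0, 1, 0, 0, -1.95, 0, 0, 0, 1, 0, 0, -1.95, 0, 0, 0, 1, 0, 0, -1.95, 0, 0, 0, 1])

```text
time: 3.95
ee_pos: [0.578, 0.0462, 0.084]
tcp_rot: [180.0, -0.0, 50.3]
wrist_force: [0.8, -0.4, -0.1]
opening: 0.0856
```

```bash
python3 - <<'E'
from h import *
c=camera('side');save(c,'s2.png',(160,150,280,240),6)
o=bot.get_obs(); print(o['ee_pos'],o['tcp_rot'],o['wrist_force'],o['time'])
E
```

```text
[0.57836549 0.04635573 0.08435018] [ 1.79923402e+02 -7.37720454e-02  5.03254040e+01] [0.05471935 1.24895772 0.51916959] 4.0
```

View pics/s2.png

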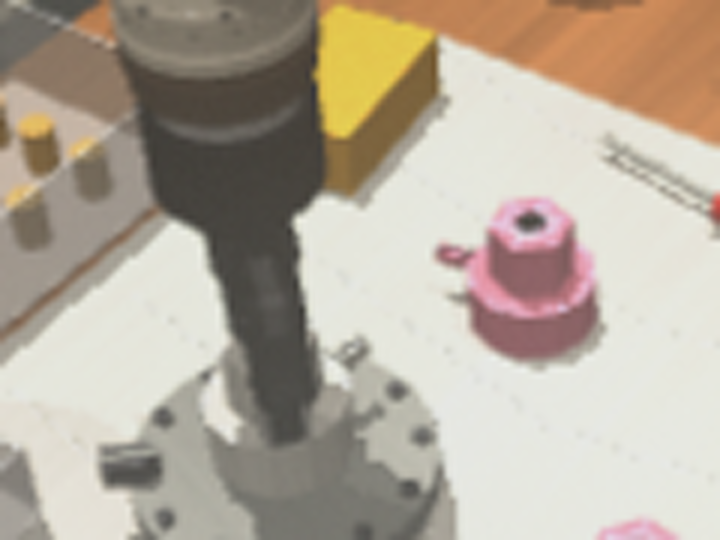

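Emit:
apply_moves(targets=[-0.03, -0.02, 0, 0, 0, 0, 0.4, -0.03, -0.02, 0, 0, 0, 0, 0.3, -0.03, -0.02, 0, 0, 0, 0, 0.3, -0.03, -0.02, 0, 0, 0, 0, 0.3, -0.03, -0.02, 0, 0, 0, 0, 0.3], newtons=20)

```text
time: 4.5
ee_pos: [0.5771, 0.0461, 0.0833]
tcp_rot: [180.0, -0.0, 50.4]
wrist_force: [0.2, -0.6, 5.0]
opening: 0.0401
```

Emit:
apply_moves(targets=[0, 0, 0, 0, 0, 0, 0.3, 0, 0, 0, 0, 0, 0, 0.3])

```text
time: 4.7
ee_pos: [0.5771, 0.0461, 0.0832]
tcp_rot: [180.0, -0.0, 50.4]
wrist_force: [-1.2, 0.8, 5.5]
opening: 0.0398
```

Gripped at 40 mm, pressing at about 5 N. Now I turn counter-clockwise (towards the tab, about +142° in all).

Emit:
apply_moves(targets=[0, 0, 0, 0, 0, 0.5, 0.3, 0, 0, 0, 0, 0, 1, 0.3, 0, 0, 0, 0, 0, 1.5, 0.3, 0, 0, 0, 0, 0, 2, 0.3, 0, 0, 0, 0, 0, 2.5, 0.3])

```text
time: 5.2
ee_pos: [0.5772, 0.0462, 0.0833]
tcp_rot: [180.0, -0.0, 65.5]
wrist_force: [0.2, 0.3, 5.3]
opening: 0.0401
```

```bash
python3 - <<'E'
from h import *
for i in range(3):
  c=camera('wrist') 
  o=bot.get_obs(); print(o['ee_pos'],o['tcp_rot'],o['wrist_force'],o['torque'],o['time'])
save(c,'w3.png',None,1.5)
E
```

```text
[0.57719017 0.04618688 0.08326293] [ 1.79949999e+02 -3.42506620e-02  6.56708864e+01] [-1.12356137 -0.57502004  5.59690452] [ 0.04036908  0.06454557 -0.0601685 ] 5.25
[0.57718214 0.046204   0.08320894] [ 1.79953286e+02 -3.17468803e-02  6.54702632e+01] [-0.23733529 -0.72286473  4.83295378] [-0.00350847  0.02121601  0.09484427] 5.3
[0.57717113 0.04619589 0.08321988] [ 1.79951349e+02 -3.02053964e-02  6.53982466e+01] [0.05168918 0.2004545  4.81117682] [0.03699455 0.1109978  0.12761543] 5.35
```

View pics/w3.png

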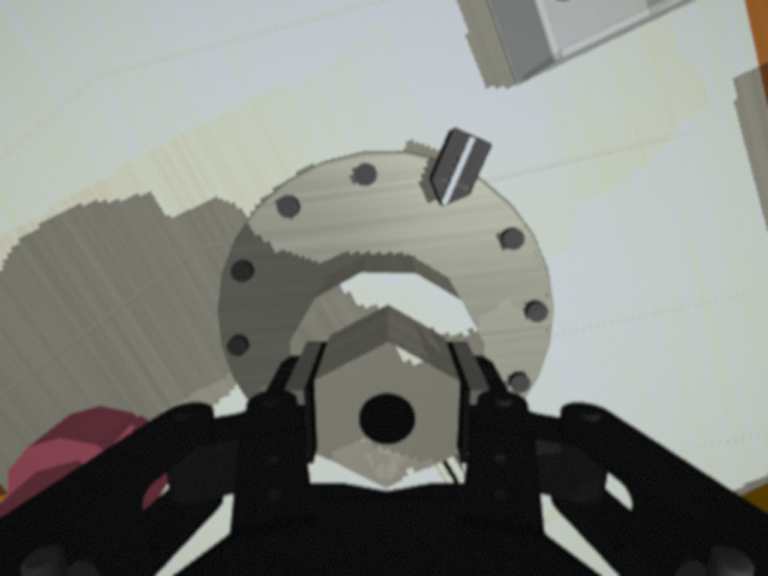

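Emit:
apply_moves(targets=[0, 0, 0, 0, 0, 0.4, 0.3, 0, 0, 0, 0, 0, 0.8, 0.3, 0, 0, 0, 0, 0, 1.2, 0.3])

```text
time: 5.65
ee_pos: [0.5772, 0.0462, 0.0832]
tcp_rot: [180.0, -0.0, 72.7]
wrist_force: [0.2, 0.1, 5.0]
opening: 0.0401
```

Emit:
apply_moves(targets=[0, 0, 0, 0, 0, 0.4, 0.3, 0, 0, 0, 0, 0, 0.8, 0.3, 0, 0, 0, 0, 0, 1.2, 0.3])

```text
time: 5.95
ee_pos: [0.5773, 0.0462, 0.0831]
tcp_rot: [179.9, -0.0, 79.9]
wrist_force: [1.2, -0.2, 2.9]
opening: 0.0397
```

Emit:
apply_moves(targets=[0, 0, 0, 0, 0, 0.4, 0.3, 0, 0, 0, 0, 0, 0.8, 0.3, 0, 0, 0, 0, 0, 1.2, 0.3])

```text
time: 6.25
ee_pos: [0.5767, 0.0461, 0.0822]
tcp_rot: [-180.0, 0.0, 87.1]
wrist_force: [0.9, -0.1, -2.5]
opening: 0.0396
```

Force fell from +5 N to -2.5 N (cap's weight now hanging), so the slots are over the keys. I lower it gently by 7 mm.

Emit:
apply_moves(targets=[0, 0, -0.05, 0, 0, 0, 0.3, 0, 0, -0.1, 0, 0, 0, 0.3, 0, 0, -0.1, 0, 0, 0, 0.3])

```text
time: 6.55
ee_pos: [0.5765, 0.0461, 0.079]
tcp_rot: [-179.9, 0.0, 86.9]
wrist_force: [-0.2, -0.1, -2.9]
opening: 0.0399
```

Emit:
apply_moves(targets=[0, 0, -0.04, 0, 0, 0, 0.3, 0, 0, -0.08, 0, 0, 0, 0.3, 0, 0, -0.08, 0, 0, 0, 0.3])

```text
time: 6.85
ee_pos: [0.5767, 0.0461, 0.0771]
tcp_rot: [-180.0, 0.0, 86.9]
wrist_force: [0.3, -0.1, -2.8]
opening: 0.0398
```

Emit:
apply_moves(targets=[0, 0, -0.03, 0, 0, 0, 0.3, 0, 0, -0.06, 0, 0, 0, 0.3, 0, 0, -0.06, 0, 0, 0, 0.3])

```text
time: 7.15
ee_pos: [0.5769, 0.0461, 0.0763]
tcp_rot: [180.0, -0.0, 87.0]
wrist_force: [-3.5, -0.9, 4.0]
opening: 0.0401
```

Emit:
apply_moves(targets=[0, 0, -0.02, 0, 0, 0, 0.3, 0, 0, -0.04, 0, 0, 0, 0.3, 0, 0, -0.04, 0, 0, 0, 0.3])

```text
time: 7.45
ee_pos: [0.577, 0.0461, 0.0762]
tcp_rot: [179.9, -0.0, 87.0]
wrist_force: [-6.4, -0.3, 13.4]
opening: 0.0395
```

Force rises at z=0.0762, exactly 7 mm lower, so the cap is home. I grip firmer and turn cap and spindle together.

Emit:
apply_moves(targets=[0, 0, 0.03, 0, 0, 0, 0.3, 0, 0, 0.03, 0, 0, 0, 0.3, 0, 0, 0.03, 0, 0, 0.5, 0.3, 0, 0, 0.03, 0, 0, 1, 0.3, 0, 0, 0.03, 0, 0, 1.5, 0.3], newtons=60)

```text
time: 7.95
ee_pos: [0.5771, 0.0462, 0.0764]
tcp_rot: [179.9, -0.0, 96.1]
wrist_force: [-3.7, 0.4, 9.4]
opening: 0.0395
```

Emit:
apply_moves(targets=[0, 0, 0, 0, 0, 0.6, 0.3, 0, 0, 0, 0, 0, 1.2, 0.3, 0, 0, 0, 0, 0, 1.8, 0.3, 0, 0, 0, 0, 0, 2.4, 0.3, 0, 0, 0, 0, 0, 3, 0.3])

```text
time: 8.45
ee_pos: [0.5767, 0.0464, 0.0764]
tcp_rot: [180.0, -0.0, 114.1]
wrist_force: [-6.4, 2.0, 10.1]
opening: 0.0395
```

```bash
python3 - <<'E'
from h import *
c=camera('wrist') 
o=bot.get_obs(); print(o['ee_pos'],o['tcp_rot'],o['wrist_force'],o['torque'],o['time'],o['q'])
save(c,'w4.png',None,1.5)
E
```

```text
[0.57665826 0.04644237 0.07641835] [ 1.79958680e+02 -2.88696175e-02  1.14329270e+02] [-5.87515771  1.04413743  9.60175627] [0.26682694 1.37322266 0.01222413] 8.5 [ 4.58423339e+00  8.61609498e+00 -3.05995368e+00  7.82948137e+01
  4.11316598e-02  7.02549838e+01]
```

View pics/w4.png

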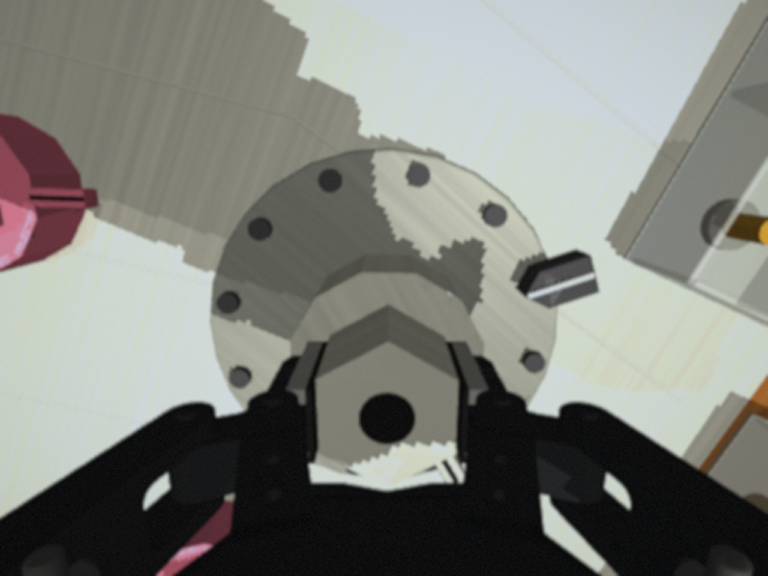

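Emit:
apply_moves(targets=[0, 0, 0, 0, 0, 0.8, 0.3, 0, 0, 0, 0, 0, 1.6, 0.3, 0, 0, 0, 0, 0, 2.4, 0.3, 0, 0, 0, 0, 0, 3.2, 0.3, 0, 0, 0, 0, 0, 4, 0.3])

```text
time: 9.0
ee_pos: [0.5761, 0.0464, 0.0764]
tcp_rot: [180.0, -0.1, 138.1]
wrist_force: [-9.5, 1.0, 11.5]
opening: 0.039
```

Emit:
apply_moves(targets=[0, 0, 0, 0, 0, 0.8, 0.3, 0, 0, 0, 0, 0, 1.6, 0.3, 0, 0, 0, 0, 0, 2.4, 0.3, 0, 0, 0, 0, 0, 3.2, 0.3, 0, 0, 0, 0, 0, 4, 0.3])

```text
time: 9.5
ee_pos: [0.5755, 0.0463, 0.0764]
tcp_rot: [-180.0, -0.1, 162.1]
wrist_force: [-13.2, 0.7, 14.1]
opening: 0.0392
```

Emit:
apply_moves(targets=[0, 0, 0, 0, 0, 0.8, 0.3, 0, 0, 0, 0, 0, 1.6, 0.3, 0, 0, 0, 0, 0, 2.4, 0.3, 0, 0, 0, 0, 0, 3.2, 0.3, 0, 0, 0, 0, 0, 4, 0.3])

```text
time: 10.0
ee_pos: [0.5751, 0.0459, 0.0764]
tcp_rot: [180.0, -0.1, -173.9]
wrist_force: [-15.9, -0.8, 15.2]
opening: 0.0393
```

```bash
python3 - <<'E'
from h import *
c=camera('wrist'); c2=camera('scene') 
o=bot.get_obs(); print(o['ee_pos'],o['tcp_rot'],o['wrist_force'],o['torque'],o['time'],o['q'])
save(c,'w5.png',None,1.5); save(c2,'sc5.png',(220,190,320,265),6)
E
```

```text
[0.57527715 0.0459714  0.07640509] [ 1.79991181e+02 -1.28218187e-01 -1.73886210e+02] [-14.00003015  -0.34675694  14.54530762] [-0.16109731  2.72590224 -0.04185599] 10.1 [ 4.56625303e+00  8.58474181e+00 -3.09670897e+00  7.84469588e+01
  5.35294666e-03 -1.54753301e+00]
```

View pics/sc5.png

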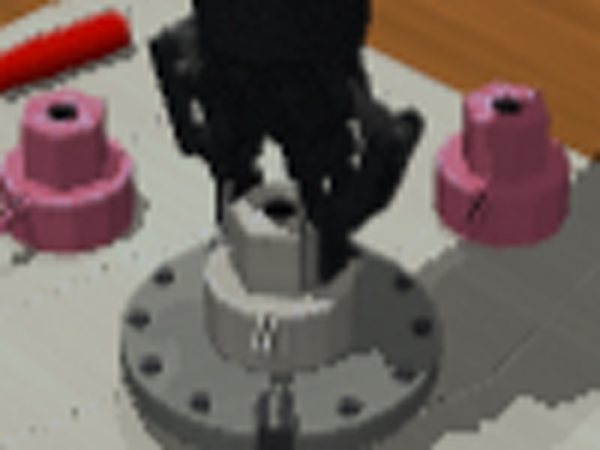

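Nose at crop (263,335), tab at (277,405): about 6.5° to go. I also relieve the side force.

Emit:
apply_moves(targets=[-0.03, 0, 0.01, 0, 0, 0.4, 0.3, -0.05, 0, 0.02, 0, 0, 0.8, 0.3, -0.05, 0, 0.03, 0, 0, 1.08, 0.3, -0.05, 0, 0.03, 0, 0, 1.08, 0.3, -0.05, 0, 0.03, 0, 0, 1.08, 0.3])

```text
time: 10.6
ee_pos: [0.575, 0.0459, 0.0764]
tcp_rot: [-180.0, -0.0, -167.6]
wrist_force: [-4.9, -1.6, 5.8]
opening: 0.0392
```

```bash
python3 - <<'E'
from h import *
c2=camera('scene') 
o=bot.get_obs(); print(o['ee_pos'],o['tcp_rot'],o['wrist_force'],o['torque'],o['time'],o['q'])
save(c2,'sc6.png',(235,205,305,265),8)
E
```

```text
[0.57496421 0.04588692 0.07646363] [-1.79985991e+02 -3.60208280e-02 -1.67567657e+02] [-5.99468396 -1.16425557  5.43400752] [-0.37692417  1.2515043  -0.04378816] 10.65 [ 4.57229893e+00  8.44472671e+00 -3.24700477e+00  7.83420352e+01
 -1.88033342e-02 -7.86004321e+00]
```

View pics/sc6.png

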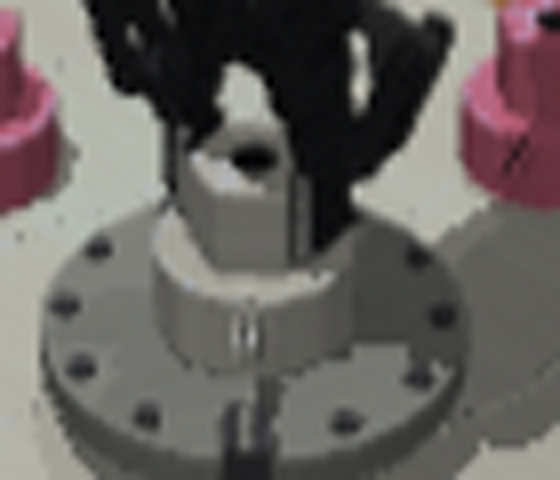

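Emit:
apply_moves(targets=[0, 0, 0, 0, 0, 0, 0.6, 0, 0, 0, 0, 0, 0, 1, 0, 0, 0, 0, 0, 0, 1, 0, 0, 0, 0, 0, 0, 1, 0, 0, 0, 0, 0, 0, 1])

```text
time: 11.15
ee_pos: [0.5754, 0.0461, 0.076]
tcp_rot: [-180.0, 0.0, -167.6]
wrist_force: [-0.2, -0.0, 0.2]
opening: 0.0856
```

Emit:
apply_moves(targets=[0, 0, 0.5, 0, 0, 0, 1, 0, 0, 1.5, 0, 0, 0, 1, 0, 0, 3, 0, 0, 0, 1, 1, 0.3, 4.5, 0, 0, 0, 1, 2, 0.5, 6, 0, 0, 0, 1])

```text
time: 11.65
ee_pos: [0.629, 0.0599, 0.2501]
tcp_rot: [-180.0, 0.2, -167.6]
wrist_force: [0.6, -0.6, 0.5]
opening: 0.0856
```

Emit:
apply_moves(targets=[0, 0, 0, 0, 0, 0, 1, 0, 0, 0, 0, 0, 0, 1, 0, 0, 0, 0, 0, 0, 1])

```text
time: 11.95
ee_pos: [0.628, 0.0596, 0.2452]
tcp_rot: [180.0, -0.1, -167.6]
wrist_force: [0.5, -0.3, -0.3]
opening: 0.085
```

```bash
python3 - <<'E'
from h import *; import pickle
c=camera('wrist'); c2=camera('scene'); c3=camera('side')
pickle.dump((c,c2,c3),open('w7.pkl','wb'))
o=bot.get_obs(); print(o['ee_pos'],o['tcp_rot'],o['wrist_force'],o['time'])
u,v=proj(c,(.5768,.0454,.06)).astype(int); print(u,v)
l,t=max(u-80,0),max(v-80,0); print(l,t)
save(c,'w7.png',(l,t,l+160,t+160),3.75)
a=cv2.resize(c2['img'][205:265,235:305],None,fx=5.6,fy=5.6,interpolation=cv2.INTER_CUBIC)
b=cv2.resize(c3['img'][195:255,170:240],None,fx=5.6,fy=5.6,interpolation=cv2.INTER_CUBIC)
cv2.imwrite('pics/sc7.png',np.hstack([a,b])[:,:,::-1])
E
```

```text
[0.62772012 0.05949308 0.24516543] [ 1.79986241e+02 -1.13849890e-01 -1.67569946e+02] [ 0.44703137 -0.27826828  0.54838025] 12.1
254 123
174 43
```

View pics/w7.png

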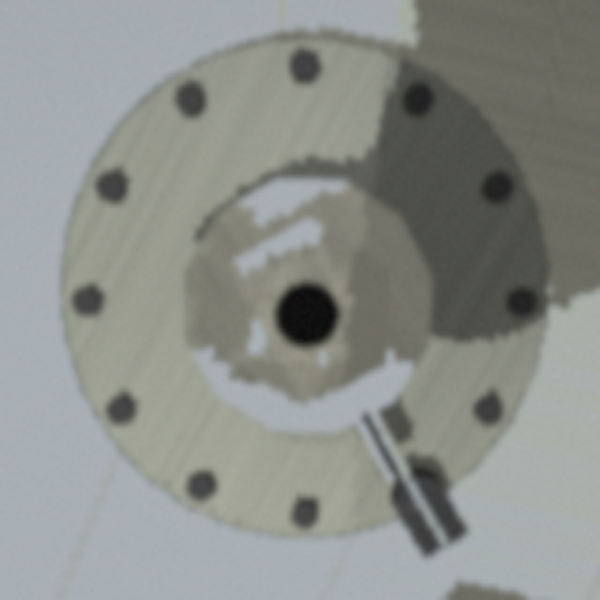

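View pics/sc7.png

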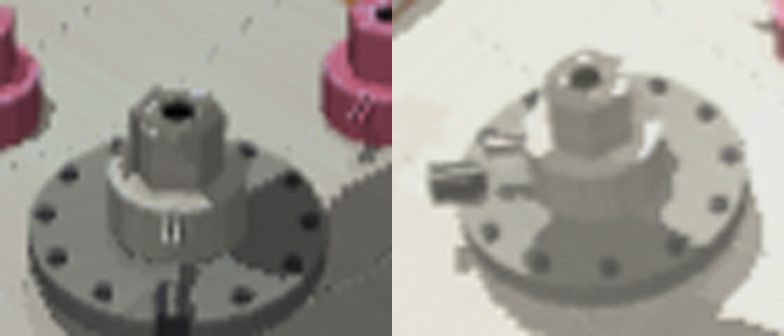

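```bash
python3 - <<'E'
from h import *; import pickle
from scipy.optimize import least_squares
c,c2,c3=pickle.load(open('w7.pkl','rb'))
g=lambda x,y,z: ray(c,174+(x+.5)/3.75-.5,43+(y+.5)/3.75-.5,z)
B=np.array([g(x,y,.044)[:2] for x,y in [(305,66),(191,99),(112,186),(88,300),(121,408),(202,486),(306,512),(488,409),(522,302),(497,187),(418,99)]])
r=least_squares(lambda p:np.hypot(*(B-p[:2]).T)-p[2],[.576,.044,.065]);print(r.x)
fc=r.x[:2]; an=np.degrees(np.arctan2(*(B-fc).T[::-1])); print('mod30',np.round(an%30,1),(an%30).mean())
A=lambda p:np.degrees(np.arctan2(*p[1::-1]))
print('hole.108',g(307,314,.108)[:2]-fc,'hole.115',g(307,314,.115)[:2]-fc)
a,b=g(365,414,.074),g(403,484,.074);print('nose',A(b-a),A(b[:2]-fc),A(a[:2]-fc),np.hypot(*(b[:2]-fc)))
for cc,old,new in ((c2,(230+183.5/5-.5,205+86.5/5-.5),(235+178.5/5.6-.5,205+110.5/5.6-.5)),(c3,(165+198.5/5-.5,190+84.5/5-.5),(170+(585-392+.5)/5.6-.5,195+76.5/5.6-.5))):
    print('hole px moved',np.subtract(new,old),'7mm drop predicts',proj(cc,(.5768,.0454,.108))-proj(cc,(.5768,.0454,.115)))
E
```

```text
[0.57676011 0.04555015 0.06527723]
mod30 [12.3 12.4 12.3 12.3 12.1 12.7 12.7 12.5 12.1 12.4 12.4] 12.369395490263758
hole.108 [0.00073318 0.00128373] hole.115 [0.00040835 0.0012594 ]
nose 41.458304886692304 41.871616582397465 42.145265662753076 0.057636474470968334
hole px moved [0.175      2.43214286] 7mm drop predicts [0.01048514 2.11740199]
hole px moved [-0.14642857  1.76071429] 7mm drop predicts [0.26430418 1.81820597]
```

```bash
python3 - <<'E'
from h import *
o=bot.get_obs(); print(o['time'],abs(o['qd']).max()); print(bot.job_done())
E
```

```text
12.1 0.43320105947273396
the job is handed in; nothing more can be done
None
```

I turned the grey cap about 37° counter-clockwise under roughly 5 N until it dropped onto the keys. I then turned cap and spindle together about 105° in the same grip, until the nose pointed at the index tab. After that I released it, backed off and handed the job in at 12.1 s. No fresh grip was needed.

**Fully home:** The gripper came down exactly 7 mm before the force rose. The hole in the cap's top moved down 2.4 px in the scene view and 1.8 px in the side view. A 7 mm drop predicts 2.1 px and 1.8 px, which agrees within reading error.

**Nose on the tab:** The nose reads 41.5–42.1° against 42.4° for the tab, about 0.5 mm off the line at the tip, where 4 mm is allowed.

**Other checks:** The cap's hole reads about 1.5 mm from the flange axis, within the 2 mm calibration error. The gripper is well clear and reads no contact force. I saw no contact with the other things on the bench, but I did not measure their positions again at the end. A side force of about 16 N built up on the gripper while it turned the spindle; I eased it to about 6 N before letting go. No check failed.

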